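# Sweep loose spray-gun rings through the tray gate

### The arm

A 6-joint arm with a two-finger parallel gripper is mounted at the origin on the work surface. World frame = base frame: x ahead of the robot, y to its left, z up, the work surface at z = 0. Lengths are in mm, angles in rad, forces in N, time in s.
With the tool pointing down it reaches from about 300 to 775 mm from the base axis. Payload 14.6 kg.
Tool frame: the origin (TCP) lies on the centre line of the jaws, within the pads' length; the fingertips stand 19 mm ahead of it and the grasp point (between the pads) is the TCP (bot.tip_reach is the distance from the TCP to the fingertips, in mm); y points along the fingers, x is the direction in which the jaws open and shut, and the axes are right-handed (so a half turn about y gives the same grasp; the last joint's range is limited). The gripper opens to 85 mm and grips with 20 to 120 N. Pads are 22 mm wide; open, the fingers measure 114 mm over their backs; the gripper's body (76 mm by 85 mm) begins 54 mm behind the grasp point. The pads swing forward as they close: fully open they stand 13 mm farther back than shut.
Start: joints at [-1.208, 0.3, 1.521, -0, 1.321, -0.067], TCP at [229.171, -499.97, 213.581] pointing down, gripper open.
Joint ranges: [-3.03, 3.03], [-0.79, 2.21], [0.23, 2.52], [-1.04, 4.18], [0, 3.07], [-2.55, 2.55]. Speed limits (rad/s): [2.22, 2.22, 2.57, 3.14, 3.14, 3.14].

### API

Orientations are given as a unit quaternion [w, x, y, z].
In Python, from rig import bot gives the robot as it stands. Calls block until the motion is done:
- bot.move_to(position, orientation): joint-space move of the TCP to a pose.
- bot.servo_line(position, attitude=None, speed=150, until_force=None): straight line of the TCP; attitude=None keeps the orientation; speed is the mean speed in mm/s. With until_force (N) it stops when the force on the tool has changed by that much, and returns True; else False.
- bot.move_joints(angles): joint-space move.
- bot.move_gripper(opening, grip_force=None): finger opening in mm; grip_force is the grip in N (None keeps the last); returns when the fingers have stopped.
- bot.dwell(seconds).
- bot.ik(position, orientation): joint angles nearest the present ones, or None.
- bot.read_state(): the state.
- bot.read_camera(name): name is "side" or "top" or "wrist"; returns a dict with "image" (400x640x3 uint8, blue, green, red), "depth" (400x640 float32, mm along the optical axis (not along the pixel's ray), 0 where there is no reading), "fovy" (degrees; the focal length in pixels is half the picture's height over the tangent of half this angle, whatever the lens; pixels are square), "cx", "cy" (the principal point, pixels), "eye" and "attitude" of the camera in the world; the wrist camera has in their place "mount" (4x4, takes a point from camera to tool coordinates, whose origin is the TCP and whose axes are the tool frame's). Camera axes: x right, y down, z forward; pixel columns grow to the right and rows downward; lengths in mm; the calibration is good to about 2 mm. A picture is of the moment at which its call begins: read the wrist's pose just before it.
A pose or a line that the arm cannot do raises bot.MotionError and nothing moves.
- bot.finish_job(): hands the job in, once; it reports no verdict.
The state is a dict: "clock": time; "joint_positions": joint angles; "qvel": joint speeds; "effort": joint torques, N m; "ee_pos": TCP position; "tool_rot": TCP orientation; "ft_force": force on the tool from outside, world axes, zero at the start; "moment": the same for the moment, N m; "grip_width": finger opening in mm.
Only numpy, scipy, OpenCV 4.12 (cv2) and the standard library are available. Lean on these libraries where they do the work, as an engineer would, in place of code of your own. Each camera call takes 0.05 s, during which the arm holds its last target.

### The job

Three brass spray-gun rings lie in the walled pen of the sorting tray. With your fingertips, push them one at a time along the tray's floor and out through the narrow orange-edged gate, so that each drops into the slot behind it before the next one goes. Pick nothing up, leave the blue cap and the black nozzle where they stand on the tray, do not disturb the other things on the bench, and finish clear of everything.

Things in the scene. Friction and masses are not known exactly. Their poses are not given: they have to be found in the camera images.
- tray: fixed steel sorting tray at a different place and yaw (within 30 degrees) each time; origin on the bench under it, z up. In its frame: the pen's flat floor is at z = 65 mm, x -130..130 mm, y -120..100 mm; the pen's walls rise 22 mm above it (to z = 87 mm); the +y wall is 8 mm thick (y 92..100 mm) and has the one gate
- gate (a point): middle of the gate at floor level, on the slot's edge: (0, 100, 65) mm in the tray's frame, same axes as the tray. The gate is 44 mm wide (tray x -22..22 mm), edged in orange, open at the top; rings leave along +y and two cannot pass abreast. The floor ends here at a sharp edge: a ring pushed till its centre is past y = 100 mm tips over and falls in
- slot (a point): middle of the bottom of the slot, (0, 127, 6) mm in the tray's frame: an open-topped well behind the gate, tray x -52..52 mm, y 100..154 mm, its bottom 59 mm below the pen's floor, its outer walls as high as the pen's (z = 87 mm)
- ring1: loose brass retaining ring, flat washer shape, 30 mm outside, 16 mm hole, 10 mm thick, about 43 g; it starts lying flat somewhere in the tray's pen; origin at the centre of its underside, z along its axis. The three rings are alike
- ring2: loose brass retaining ring, flat washer shape, 30 mm outside, 16 mm hole, 10 mm thick, about 43 g; it starts lying flat somewhere in the tray's pen; origin at the centre of its underside, z along its axis. The three rings are alike
- ring3: loose brass retaining ring, flat washer shape, 30 mm outside, 16 mm hole, 10 mm thick, about 43 g; it starts lying flat somewhere in the tray's pen; origin at the centre of its underside, z along its axis. The three rings are alike
- cap: loose blue plastic screw cap, 30 mm across, 14 mm high, standing in the pen among the rings; origin at the centre of its underside; stays where it is
- nozzle: loose black spray nozzle, 24 mm across at its foot, 38 mm high, standing upright in the pen's corner at +x, -y; origin at the centre of its underside; stays where it is
- bottle1: white squeeze bottle, 68 mm across, 225 mm high, on the bench to the left of the tray; origin at the centre of its underside; bystander
- bottle2: second such bottle, 68 mm across, 225 mm high; origin at the centre of its underside; bystander
- jar: amber jar with a white cap, 90 mm across, 110 mm high, on the bench at the left; origin at the centre of its underside; bystander
- can: paint can with a blue band, 80 mm across, 110 mm high, on the bench to the right of the tray; origin at the centre of its underside; bystander
- brush: brush lying on the bench to the right of the tray, along its own x; origin under its middle; bystander

How it is judged (in metres and radians):
On the way, in this order (a step that is already met when the one before it is completed fails the run):
1. a first ring has dropped into the slot, alone (((z of ring1 in the frame of tray between 0 and 0.053 m and y of ring1 in the frame of tray between 0.096 and 0.158 m and x of ring1 in the frame of tray between -0.056 and 0.056 m) or (z of ring2 in the frame of tray between 0 and 0.053 m and y of ring2 in the frame of tray between 0.096 and 0.158 m and x of ring2 in the frame of tray between -0.056 and 0.056 m) or (z of ring3 in the frame of tray between 0 and 0.053 m and y of ring3 in the frame of tray between 0.096 and 0.158 m and x of ring3 in the frame of tray between -0.056 and 0.056 m))), for 0.2 s.
2. then a second ring has dropped into the slot, alone ((((z of ring1 in the frame of tray between 0 and 0.053 m and y of ring1 in the frame of tray between 0.096 and 0.158 m and x of ring1 in the frame of tray between -0.056 and 0.056 m) and (z of ring2 in the frame of tray between 0 and 0.053 m and y of ring2 in the frame of tray between 0.096 and 0.158 m and x of ring2 in the frame of tray between -0.056 and 0.056 m)) or ((z of ring1 in the frame of tray between 0 and 0.053 m and y of ring1 in the frame of tray between 0.096 and 0.158 m and x of ring1 in the frame of tray between -0.056 and 0.056 m) and (z of ring3 in the frame of tray between 0 and 0.053 m and y of ring3 in the frame of tray between 0.096 and 0.158 m and x of ring3 in the frame of tray between -0.056 and 0.056 m)) or ((z of ring2 in the frame of tray between 0 and 0.053 m and y of ring2 in the frame of tray between 0.096 and 0.158 m and x of ring2 in the frame of tray between -0.056 and 0.056 m) and (z of ring3 in the frame of tray between 0 and 0.053 m and y of ring3 in the frame of tray between 0.096 and 0.158 m and x of ring3 in the frame of tray between -0.056 and 0.056 m)))), for 0.2 s.
3. then the third ring has dropped into the slot (z of ring1 in the frame of tray between 0 and 0.053 m and y of ring1 in the frame of tray between 0.096 and 0.158 m and x of ring1 in the frame of tray between -0.056 and 0.056 m and z of ring2 in the frame of tray between 0 and 0.053 m and y of ring2 in the frame of tray between 0.096 and 0.158 m and x of ring2 in the frame of tray between -0.056 and 0.056 m and z of ring3 in the frame of tray between 0 and 0.053 m and y of ring3 in the frame of tray between 0.096 and 0.158 m and x of ring3 in the frame of tray between -0.056 and 0.056 m), for 0.2 s.
At the end, for the whole second after the job is handed in: All three rings lie at rest in the slot (within its walls, at least 12 mm below the tray's floor); the cap and the nozzle stand upright on the tray within 20 mm of where they began; the other things on the bench are within 20 mm of where they were (all of step 3 and linear speed of each of ring1, ring2, ring3 below 0.02 m/s and distance of each of cap, nozzle, bottle1, bottle2, jar, can, brush from where it was at the start of the episode below 0.02 m and angle between each of cap, nozzle's own z axis and vertical below 0.3 rad); the robot touches nothing.
It fails at once if a ring is lifted: its underside more than 20 mm above the tray's floor (height (world z) of any of ring1, ring2, ring3 above 0.085 m).
It fails at once if the blue cap or the nozzle is lifted, knocked over, or pushed more than 20 mm (distance of any of cap, nozzle from where it was at the start of the episode above 0.02 m or angle between any of cap, nozzle's own z axis and vertical above 0.8 rad).
It fails at once if another thing on the bench is moved more than 20 mm (distance of any of bottle1, bottle2, jar, can, brush from where it was at the start of the episode above 0.02 m).
It also fails if it takes over 61 s, if anything falls off the work surface, if the arm or the gripper's body presses on something with over 40 N, if the wrist force passes 120 N, or if a joint passes its speed limit or range.

## Working session

There is one attempt and no reset: what is moved stays moved. The work goes in short steps, each a Python script; the robot and the scene stay as the last script left them, time stands still between calls to the robot, and variables do not carry over. Pictures are saved under pics/ and viewed, and the job is handed in when it is done.

```bash
ls; mkdir -p pics; python3 - <<'E'
from rig import bot
import cv2,numpy as np,pickle
s=bot.read_state();print({k:s[k] for k in('clock','ee_pos','tool_rot','grip_width')},bot.tip_reach)
for n in('top','side','wrist'):
    c=bot.read_camera(n);cv2.imwrite(f'pics/{n}0.png',c['image']);pickle.dump(c,open(f'pics/{n}0.pkl','wb'))
    print(n,{k:v for k,v in c.items() if k not in('image','depth')})
E
```

```text
pics
{'clock': 0.0, 'ee_pos': array([ 229.08432418, -499.72596381,  213.00813088]), 'tool_rot': array([ 0.59538198, -0.59486397,  0.38221623, -0.38153363]), 'grip_width': 85.35824514820959} 19.0
top {'fovy': 42.645814216081234, 'cx': 330.0978016811265, 'cy': 191.42231699716478, 'eye': array([ 325.1129925 ,  -25.49473616, 1404.60591349]), 'attitude': array([ 0.05106199, -0.69893716,  0.71236455, -0.03763333])}
side {'fovy': 44.205200478902086, 'cx': 312.9609395165235, 'cy': 187.41722779900832, 'eye': array([388.28160735, 969.51813268, 825.0978103 ]), 'attitude': array([ 0.02087288, -0.05951401,  0.89537252, -0.44082928])}
wrist {'fovy': 59.99723475179631, 'cx': 321.9090062191752, 'cy': 199.50491862795334, 'mount': array([[ 9.99998312e-01,  8.69747205e-04,  1.61836100e-03,
         3.72050516e-01],
       [-1.29170752e-03, -2.93579993e-01,  9.55933637e-01,
        -1.59916707e+02],
       [ 1.30653902e-03, -9.55934114e-01, -2.93578374e-01,
         7.47239427e+01],
       [ 0.00000000e+00,  0.00000000e+00,  0.00000000e+00,
         1.00000000e+00]])}
```

View pics/top0.png

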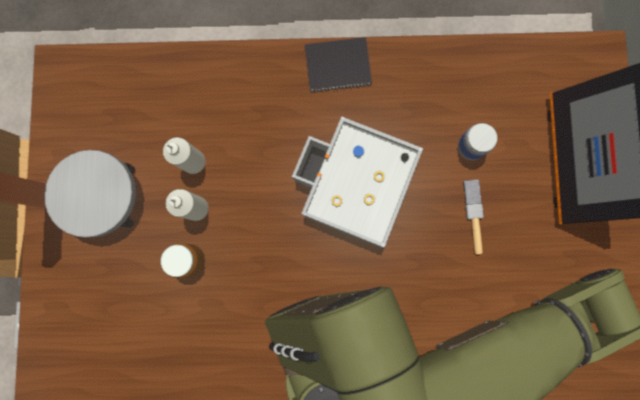

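View pics/side0.png

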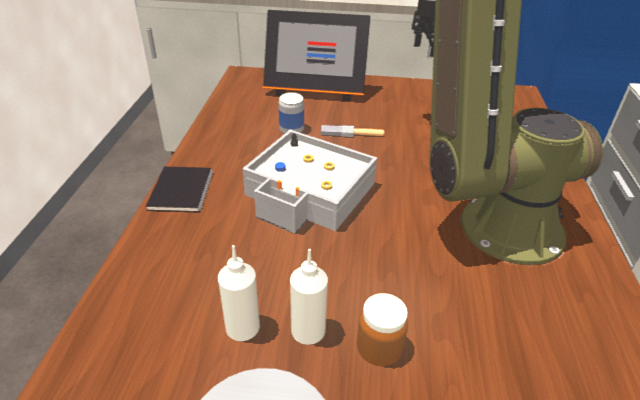

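```bash
cat > h.py <<'E'
import numpy as np,cv2
from scipy.spatial.transform import Rotation as R
def rot(q): return R.from_quat([q[1],q[2],q[3],q[0]]).as_matrix()
def K(c):
    h=c['image'].shape[0]; return h/2/np.tan(np.radians(c['fovy'])/2)
def campose(c,ee=None,q=None):
    if 'eye' in c: return rot(c['attitude']),np.array(c['eye'])
    T=np.array(c['mount']);Rt=rot(q); return Rt@T[:3,:3], np.array(ee)+Rt@T[:3,3]
def px2z(c,uv,z,**k):
    Rm,e=campose(c,**k);f=K(c);uv=np.atleast_2d(uv)
    d=np.c_[(uv[:,0]-c['cx'])/f,(uv[:,1]-c['cy'])/f,np.ones(len(uv))]@Rm.T
    t=(z-e[2])/d[:,2]; return e+d*t[:,None]
def w2px(c,P,**k):
    Rm,e=campose(c,**k);f=K(c);p=(np.atleast_2d(P)-e)@Rm
    return np.c_[c['cx']+f*p[:,0]/p[:,2],c['cy']+f*p[:,1]/p[:,2]]
E
python3 - <<'E'
import pickle,cv2
c=pickle.load(open('pics/top0.pkl','rb'))
im=c['image'][110:255,285:430]
cv2.imwrite('pics/topc.png',cv2.resize(im,None,fx=4.1,fy=4.1,interpolation=cv2.INTER_CUBIC))
E
```

```text
(no output)
```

View pics/topc.png

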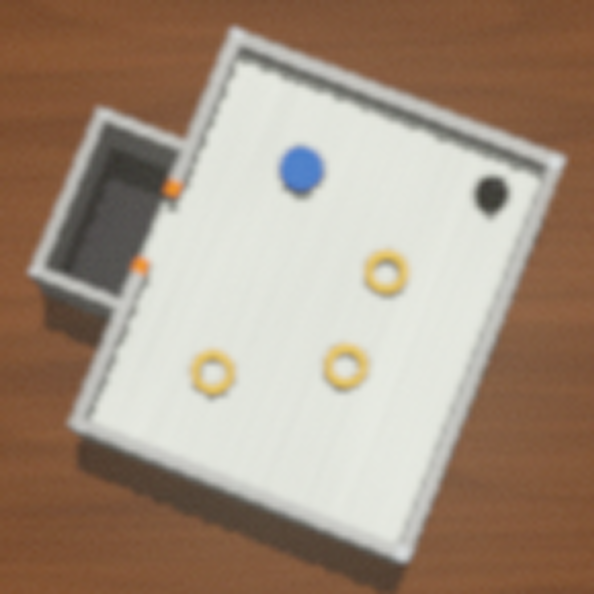

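View pics/wrist0.png

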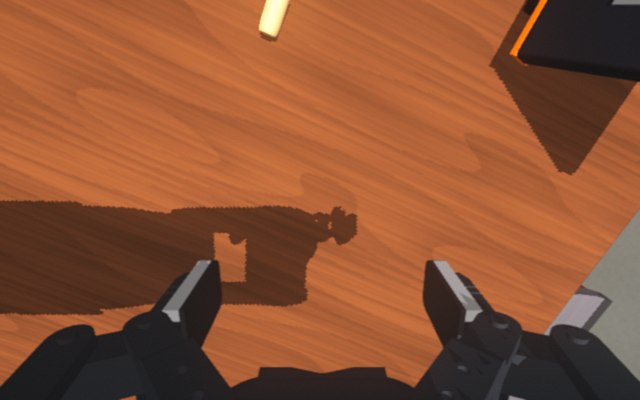

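```bash
python3 - <<'E'
from h import *
import pickle
c=pickle.load(open('pics/top0.pkl','rb'))
def cp(p): return 285+(np.array(p)[...,0:1]+.5)/4.1-.5,110+(np.array(p)[...,1:2]+.5)/4.1-.5
def C(p,z):
    u,v=cp(np.array(p,float)); return px2z(c,np.c_[u,v],z)[:,:2]
W=C([[235,28],[566,158],[408,563],[72,427]],87)
print('outer',W.round(1))
print('sides',[np.linalg.norm(W[i]-W[(i+1)%4]).round(1) for i in range(4)])
G=C([[172,189],[140,266]],87);print('gate edges z87',G.round(1))
O=C([[387,273],[346,366],[213,373]],75);print('rings',O.round(1))
cap=C([[301,168]],79);noz=C([[490,193]],100);
# fit: gate mid & outer corners (x +-W, y 100, y -Y)
ux=(W[0]-W[3])+(W[1]-W[2]);yaw=np.arctan2(ux[1],ux[0])
uy=(W[0]-W[1])+(W[3]-W[2]);yaw2=np.arctan2(-uy[0],uy[1]);print(np.degrees([yaw,yaw2]))
y=(yaw+yaw2)/2;Rz=np.array([[np.cos(y),-np.sin(y)],[np.sin(y),np.cos(y)]])
mid=(W[0]+W[3])/2; print('mid +y wall outer',mid, 'gate mid',G.mean(0))
o=mid-Rz@[0,100];print('origin',o)
for n,p in(('rings',O),('cap',cap),('noz',noz),('gate',G),('W',W)):print(n,((p-o)@Rz).round(1))
E
```

```text
outer [[ 690.4  -36.7]
 [ 600.5 -245.6]
 [ 346.  -137.3]
 [ 435.    71.2]]
sides [np.float64(227.4), np.float64(276.6), np.float64(226.6), np.float64(277.3)]
gate edges z87 [[585.9   5.6]
 [536.6  26.8]]
rings [[ 530.7 -130.6]
 [ 471.5 -102.8]
 [ 468.7  -18.2]]
[-22.9753923 -23.1936703]
mid +y wall outer [562.6995043   17.23787623] gate mid [561.28119998  16.23005761]
origin [523.49062739 -74.75486246]
rings [[ 28.5 -48.5]
 [-36.9 -46.2]
 [-72.6  30.6]]
cap [[70.8 27.5]]
noz [[ 95.8 -89.7]]
gate [[ 25.9  98.4]
 [-27.7  98.6]]
W [[ 138.7  100.5]
 [ 137.9 -127. ]
 [-138.7 -127.1]
 [-138.7   99.5]]
```

```bash
cat >> h.py <<'E'
YAW=np.radians(-23.08); ORG=np.array([523.5,-74.8])
def t2w(p):
    c,s=np.cos(YAW),np.sin(YAW); p=np.asarray(p,float); return ORG+p@np.array([[c,s],[-s,c]])
def w2t(p):
    c,s=np.cos(YAW),np.sin(YAW); return (np.asarray(p,float)[...,:2]-ORG)@np.array([[c,-s],[s,c]])
def quat(d,sgn=-1):  # tray-frame heading d; tool z = sgn*heading, tool y down
    d=t2w(d)-ORG; d=d/np.linalg.norm(d)
    z=sgn*np.array([d[0],d[1],0]); y=np.array([0,0,-1.]); x=np.cross(y,z)
    q=R.from_matrix(np.c_[x,y,z]).as_quat(); return np.array([q[3],q[0],q[1],q[2]])
E
python3 - <<'E'
from h import *
from rig import bot
print(rot(bot.read_state()['tool_rot']).round(2))
for d,ps in (((0,1),[(0,-60),(0,10),(0,80)]),((1,.1),[(-105,30),(-25,30)]),((-.34,.94),[(40,-81),(0,20)]),((.436,.9),[(-52,-80),(0,20)])):
  for p in ps:
    for s in (-1,1):
      w=t2w(p); j=bot.ik([*w,88],quat(d,s)); print(d,p,s,w.round(0),None if j is None else np.round(j,2))
E
```

```text
[[ 0.42 -0.    0.91]
 [-0.91  0.    0.42]
 [-0.   -1.    0.  ]]
(0, 1) (0, -60) -1 [ 500. -130.] None
(0, 1) (0, -60) 1 [ 500. -130.] [-0.33  0.37  1.74 -0.    1.03  0.08]
(0, 1) (0, 10) -1 [527. -66.] None
(0, 1) (0, 10) 1 [527. -66.] [-0.19  0.4   1.7  -0.    1.04  0.21]
(0, 1) (0, 80) -1 [555.  -1.] None
(0, 1) (0, 80) 1 [555.  -1.] [-0.07  0.45  1.63 -0.    1.06  0.33]
(1, 0.1) (-105, 30) -1 [439.  -6.] [-0.1   0.21  1.95 -0.    0.97 -1.36]
(1, 0.1) (-105, 30) 1 [439.  -6.] [-0.1   0.21  1.95 -0.    0.97  1.78]
(1, 0.1) (-25, 30) -1 [512. -37.] [-0.14  0.36  1.75 -0.    1.03 -1.41]
(1, 0.1) (-25, 30) 1 [512. -37.] [-0.14  0.36  1.75 -0.    1.03  1.73]
(-0.34, 0.94) (40, -81) -1 [ 529. -165.] None
(-0.34, 0.94) (40, -81) 1 [ 529. -165.] [-0.37  0.44  1.64 -0.    1.06 -0.31]
(-0.34, 0.94) (0, 20) -1 [531. -56.] None
(-0.34, 0.94) (0, 20) 1 [531. -56.] [-0.17  0.4   1.69 -0.    1.04 -0.12]
(0.436, 0.9) (-52, -80) -1 [ 444. -128.] None
(0.436, 0.9) (-52, -80) 1 [ 444. -128.] [-0.36  0.26  1.89 -0.    0.99  0.49]
(0.436, 0.9) (0, 20) -1 [531. -56.] [-0.17  0.4   1.69 -0.    1.04 -2.46]
(0.436, 0.9) (0, 20) 1 [531. -56.] [-0.17  0.4   1.69 -0.    1.04  0.68]
```

```bash
python3 - <<'E'
from h import *
from rig import bot
import pickle
bot.move_gripper(12)
bot.move_to([*t2w((0,-45)),290],quat((0,1),1))
s=bot.read_state();c=bot.read_camera('wrist');pickle.dump((s,c),open('pics/w1.pkl','wb'));cv2.imwrite('pics/w1.png',c['image'])
print(s['clock'],s['ee_pos'],s['grip_width'])
E
```

```text
2.5833 [ 505.6802238  -116.93549781  289.82115072] 11.770258507408895
```

View pics/w1.png

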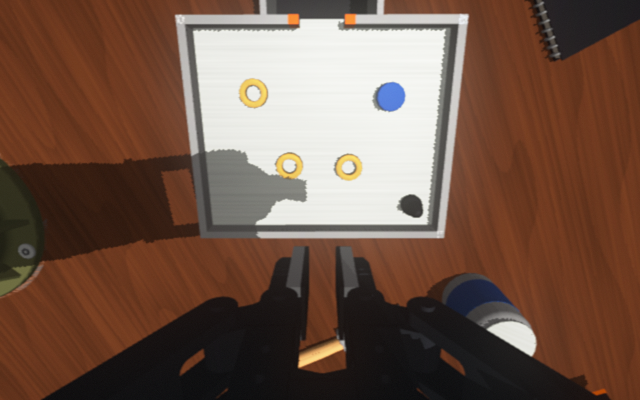

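```bash
python3 - <<'E'
from h import *
import pickle
s,c=pickle.load(open('pics/w1.pkl','rb'));k=dict(ee=s['ee_pos'],q=s['tool_rot'])
t=lambda uv,z:w2t(px2z(c,uv,z,**k)).round(1)
print('W',t([[177,15],[468,15],[443,238],[201,237]],87))
print('gate',t([[299,19],[344,19]],87))
print('rings',t([[253,93],[289,165],[348,167]],75)); print('cap',t([[390,97]],79))
im=c['image'];cv2.imwrite('pics/w1g.png',cv2.resize(im[0:120,220:420],None,fx=4,fy=4,interpolation=cv2.INTER_CUBIC))
E
```

```text
W [[-135.8   98.7]
 [ 138.1   98.7]
 [ 138.  -128.7]
 [-136.4 -127.4]]
gate [[-21.   95.3]
 [ 21.5  95.3]]
rings [[-70.6  28.5]
 [-35.5 -47. ]
 [ 29.3 -49.3]]
cap [[70.5 24.6]]
```

View pics/w1g.png

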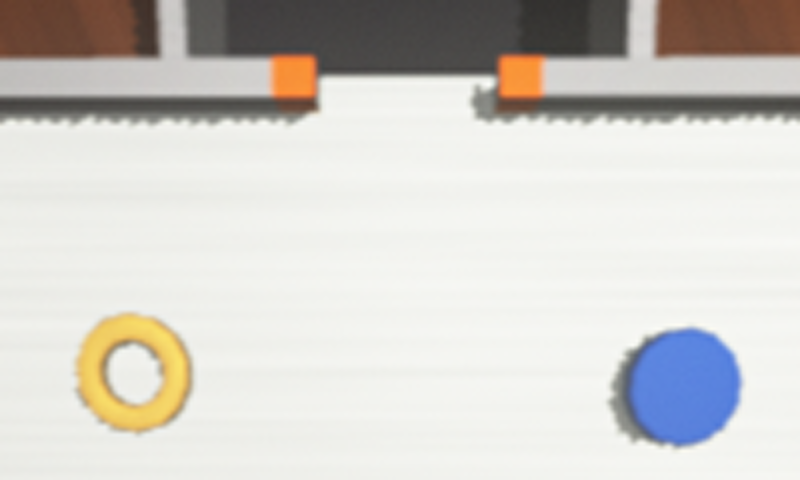

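```bash
cat >> h.py <<'E'
def leg(bot,start,end,d,back=36,off=24.75,zp=88.5,zh=140,speed=80,retreat=14):
    d=np.array(d,float);d/=np.linalg.norm(d);q=quat(d,1)
    a=t2w(np.array(start)-back*d);b=t2w(np.array(end)-off*d)
    bot.move_to([*a,zh],q); bot.servo_line([*a,zp],q,speed=120)
    hit=bot.servo_line([*b,zp],q,speed=speed,until_force=25)
    s=bot.read_state();print('hit',hit,s['clock'],w2t(s['ee_pos']),s['ee_pos'][2],s['ft_force'].round(1))
    r=t2w(w2t(s['ee_pos'])-retreat*d)
    bot.servo_line([*r,zp],q,speed=120); bot.servo_line([*r,zh],q,speed=150)
def snap(bot,n,p=None,d=(0,1)):
    if p is not None: bot.move_to([*t2w(p),290],quat(d,1))
    s=bot.read_state();c=bot.read_camera('wrist');cv2.imwrite(f'pics/{n}.png',c['image'])
    import pickle;pickle.dump((s,c),open(f'pics/{n}.pkl','wb'));print('clock',s['clock'])
E
python3 - <<'E'
from h import *
from rig import bot
leg(bot,(-71.3,30),(0,36),(71.3,6))
snap(bot,'w2',(0,-45))
E
```

```text
hit False 5.8833 [-24.96846482  33.90580196] 88.51799706483067 [0.3 0.1 0.4]
clock 8.1083
```

View pics/w2.png

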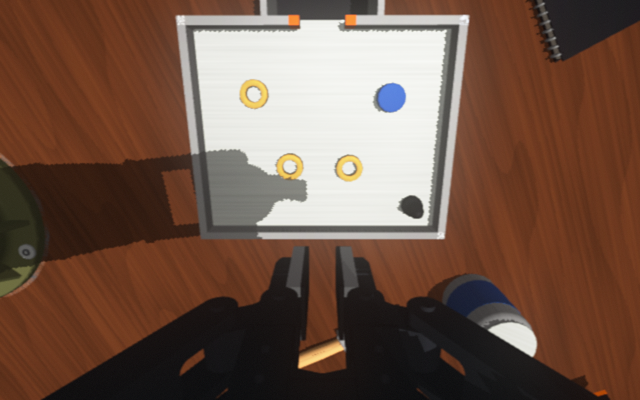

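```bash
python3 - <<'E'
from h import *
from rig import bot
q=quat((0,1),1);p=t2w((0,10))
bot.move_to([*p,120],q)
print(bot.servo_line([*p,88],q,speed=100,until_force=6))
print(bot.servo_line([*p,70],q,speed=12,until_force=6))
s=bot.read_state();print(s['clock'],s['ee_pos'],s['ft_force'],s['grip_width'])
c=bot.read_camera('wrist');cv2.imwrite('pics/w3.png',c['image'])
c=bot.read_camera('side');cv2.imwrite('pics/s3.png',cv2.resize(c['image'][110:240,220:400],None,fx=4,fy=4))
E
```

```text
False
False
11.0167 [527.43753528 -65.60142553  70.02642916] [ 0.24113375 -0.19818106 -0.76603019] 12.095388677098128
```

View pics/w3.png

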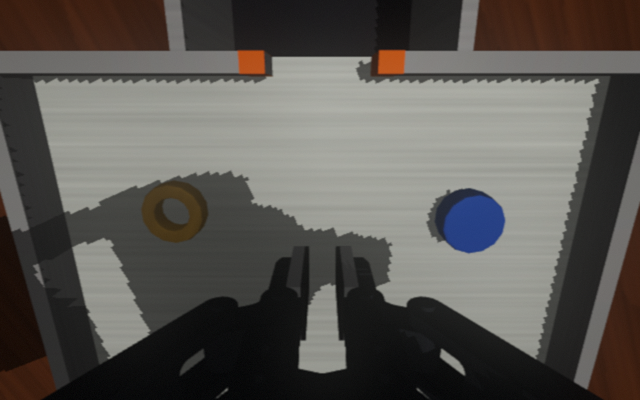

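View pics/s3.png

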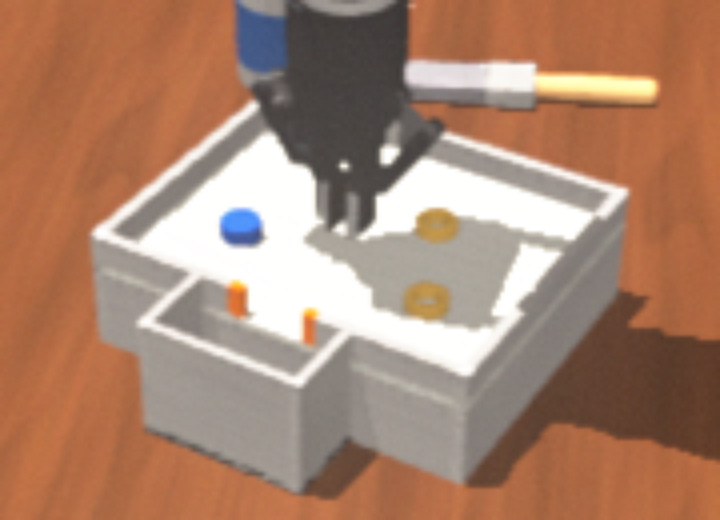

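```bash
python3 - <<'E'
from h import *
from rig import bot
q=quat((0,1),1);p=t2w((0,10))
print(bot.servo_line([*p,52],q,speed=10,until_force=4))
s=bot.read_state();print(s['clock'],s['ee_pos'],s['ft_force'],s['grip_width'])
c=bot.read_camera('side');cv2.imwrite('pics/s4.png',cv2.resize(c['image'][110:240,220:400],None,fx=4,fy=4))
E
```

```text
False
13.0667 [527.44927338 -65.61965322  52.05545565] [ 0.55042827 -0.37516958 -0.45687711] 11.908461235264262
```

View pics/s4.png

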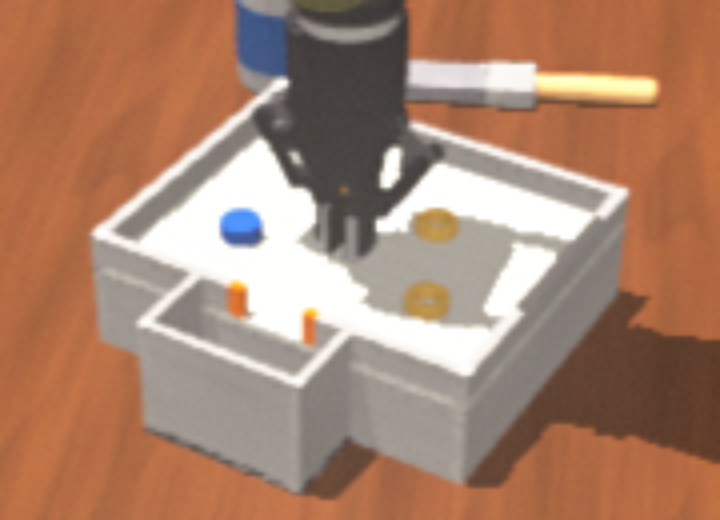

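```bash
python3 - <<'E'
from h import *
from rig import bot
import pickle
s=bot.read_state();c=bot.read_camera('wrist');pickle.dump((s,c),open('pics/w4.pkl','wb'))
cv2.imwrite('pics/w4.png',c['image'])
T=np.array(c['mount']);f=K(c);D=c['depth']
def tool(u,v):
    d=D[v,u];return (T[:3,:3]@[(u-c['cx'])/f*d,(v-c['cy'])/f*d,d]+T[:3,3]).round(1)
for v in (200,230,240,246,250,255,260,270,280,300,320):
    print(v,[ (u,tool(u,v)[1].item(),tool(u,v)[2].item(),tool(u,v)[0].item()) for u in (275,285,300,322,345,360)])
E
```

```text
200 [(275, -11.6, 28.6, -20.6), (285, -11.8, 28.6, -16.1), (300, -12.7, 28.9, -9.3), (322, -11.9, 28.7, 0.5), (345, -12.6, 28.9, 10.7), (360, -12.8, 29.0, 17.3)]
230 [(275, -13.1, 14.7, -20.9), (285, -11.7, 14.1, -16.6), (300, -12.6, 14.5, -9.6), (322, -12.3, 14.4, 0.5), (345, -12.7, 14.6, 11.0), (360, -12.5, 14.5, 17.9)]
240 [(275, -12.7, 9.6, -21.2), (285, -13.1, 9.8, -16.5), (300, -12.5, 9.5, -9.7), (322, -12.9, 9.7, 0.5), (345, -14.3, 10.3, 11.0), (360, -13.1, 9.8, 18.0)]
246 [(275, -12.4, 6.4, -21.4), (285, -12.6, 6.5, -16.7), (300, -20.8, 10.3, -9.2), (322, -13.2, 6.8, 0.5), (345, -20.9, 10.4, 10.5), (360, -11.5, 6.1, 18.2)]
250 [(275, -13.7, 5.0, -21.2), (285, -13.0, 4.7, -16.7), (300, -25.0, 10.4, -8.9), (322, -12.8, 4.6, 0.5), (345, -26.1, 10.9, 10.2), (360, -12.9, 4.7, 18.1)]
255 [(275, -11.9, 1.6, -21.6), (285, -12.5, 1.9, -16.8), (300, -29.8, 10.4, -8.6), (322, -13.4, 2.3, 0.5), (345, -30.5, 10.8, 9.9), (360, -13.0, 2.2, 18.2)]
260 [(275, -13.0, -0.5, -21.6), (285, -27.4, 6.9, -15.2), (300, -32.9, 9.7, -8.5), (322, -12.8, -0.6, 0.5), (345, -34.8, 10.7, 9.6), (360, -27.4, 6.9, 16.5)]
270 [(275, -36.6, 7.2, -18.2), (285, -35.8, 6.8, -14.3), (300, -43.3, 10.8, -7.8), (322, -13.4, -5.5, 0.5), (345, -42.7, 10.5, 9.1), (360, -35.4, 6.6, 15.7)]
280 [(275, -42.4, 6.1, -17.5), (285, -42.8, 6.3, -13.6), (300, -50.4, 10.7, -7.4), (322, -12.8, -11.1, 0.5), (345, -49.9, 10.5, 8.7), (360, -43.3, 6.6, 14.9)]
300 [(275, -63.7, 11.3, -14.6), (285, -64.1, 11.6, -11.3), (300, -55.3, 5.8, -7.2), (322, -12.3, -22.5, 0.5), (345, -57.3, 7.1, 8.3), (360, -64.5, 11.8, 12.5)]
320 [(275, -74.5, 11.7, -13.2), (285, -74.0, 11.4, -10.3), (300, -55.8, -2.0, -7.3), (322, -11.9, -34.2, 0.5), (345, -63.0, 3.3, 8.0), (360, -75.8, 12.7, 11.2)]
```

View pics/w4.png

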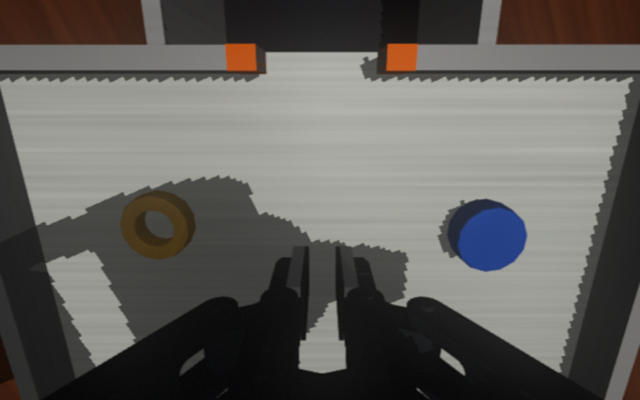

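```bash
python3 - <<'E'
from h import *
import pickle
s,c=pickle.load(open('pics/w4.pkl','rb'))
T=np.array(c['mount']);f=K(c);D=c['depth']
v,u=np.mgrid[0:400,0:640];P=np.stack([(u-c['cx'])/f*D,(v-c['cy'])/f*D,D],-1)@T[:3,:3].T+T[:3,3]
m=(D>0)&(P[...,1]<-18)&(abs(P[...,0])<120)&(v>235)
for lo in range(-22,-110,-6):
    k=m&(P[...,1]<=lo)&(P[...,1]>lo-6)&(abs(P[...,0])<90)
    if k.sum(): print(lo,'x',P[k][:,0].min().round(1),P[k][:,0].max().round(1),'z',P[k][:,2].min().round(1),P[k][:,2].max().round(1),k.sum())
E
```

```text
-22 x -85.4 85.8 z -11.8 18.1 3044
-28 x -19.3 83.0 z -7.3 18.4 508
-34 x -19.5 19.8 z -11.4 11.3 503
-40 x -19.3 19.9 z -11.4 11.5 649
-46 x -19.3 19.7 z -10.4 11.4 485
-52 x -22.3 22.2 z -11.9 12.2 958
-58 x -36.5 37.4 z -10.2 14.0 1395
-64 x -40.0 40.6 z -13.0 14.0 2582
-70 x -44.9 44.1 z -12.8 14.0 6441
-76 x -47.4 48.7 z -13.3 16.0 3728
-82 x -51.6 53.1 z -9.2 17.9 4350
-88 x -55.7 56.2 z -2.6 18.0 6580
-94 x -59.9 60.5 z 3.7 18.2 7519
-100 x -60.3 61.7 z 10.1 18.1 3724
-106 x -18.6 19.5 z 16.6 18.2 172
```

```bash
python3 - <<'E'
from h import *
from rig import bot
q=quat((0,1),1);p=t2w((0,10))
print(bot.servo_line([*p,40],q,speed=10,until_force=3))
s=bot.read_state();print(s['clock'],s['ee_pos'],s['ft_force'],s['grip_width'])
E
```

```text
True
13.775 [527.43236779 -65.58971942  47.6586707 ] [-0.27646637 -0.34819855  5.56944229] 12.022690549169564
```

```bash
sed -i 's/zp=88.5,zh=140/zp=51,zh=85/' h.py; python3 - <<'E'
from h import *
from rig import bot
q=quat((0,1),1);p=t2w((0,10))
bot.servo_line([*p,85],q,speed=150)
leg(bot,(-71.3,30),(0,36),(71.3,6))
snap(bot,'w5')
E
```

```text
hit False 17.2 [-24.95956823  33.9224319 ] 50.99563460882063 [-0.7 -1.  -0.1]
clock 17.8417
```

View pics/w5.png

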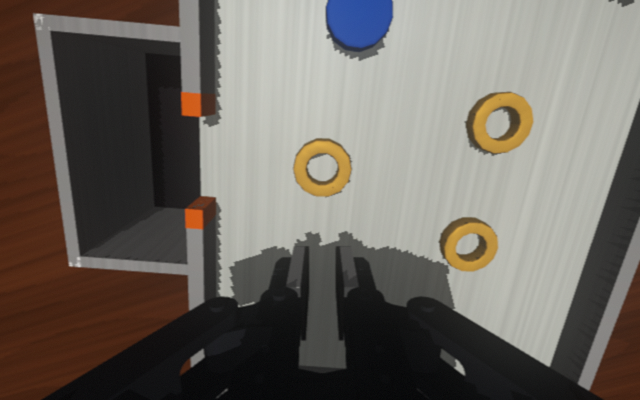

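```bash
python3 - <<'E'
from h import *
from rig import bot
import pickle
s,c=pickle.load(open('pics/w5.pkl','rb'));k=dict(ee=s['ee_pos'],q=s['tool_rot'])
print('rings',w2t(px2z(c,[[322,167],[501,123],[469,245]],75,**k)).round(1),'gate',w2t(px2z(c,[[197,115],[200,199],[202,105],[202,205]],[[87],[87],[87],[87]][0][0],**k)).round(1))
r=w2t(px2z(c,[[322,167]],75,**k))[0]
x=np.clip(r[0],-4,4)
leg(bot,(x,r[1]),(0 if abs(x)<2 else x*.5,104.5),(0,1),retreat=22)
snap(bot,'w6',(0,0))
E
```

```text
rings [[  1.4  35.6]
 [ 30.2 -48.5]
 [-34.2 -46.5]] gate [[ 22.5  93.2]
 [-16.6  92.5]
 [ 27.   90.9]
 [-19.5  91.6]]
hit False 20.875 [2.74522618e-02 7.94210410e+01] 50.978364478231285 [-1.1  0.4  0.5]
clock 22.4417
```

View pics/w6.png

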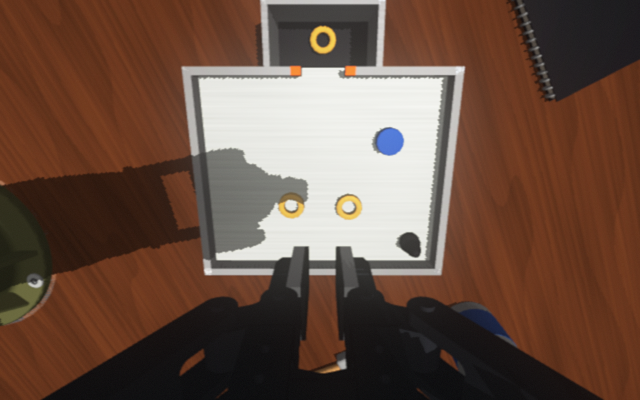

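```bash
python3 - <<'E'
from h import *
from rig import bot
leg(bot,(29.5,-48.8),(0,30),(-29.5,78.8))
snap(bot,'w7')
leg(bot,(0,30),(0,104.5),(0,1),retreat=22)
snap(bot,'w8',(0,0))
E
```

```text
hit False 25.1667 [8.78242512 6.50980548] 50.97021405756299 [-0.1  0.1 -0.1]
clock 25.8083
hit False 27.9583 [3.30263532e-02 7.94000156e+01] 50.98186813545109 [ 0.3 -0.8  0.5]
clock 29.525
```

View pics/w8.png

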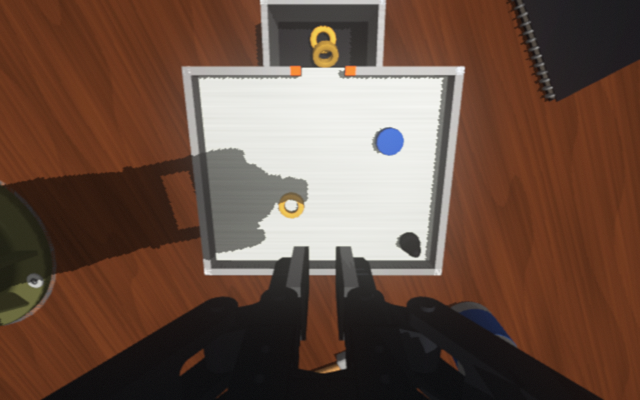

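```bash
python3 - <<'E'
from h import *
import pickle
s,c=pickle.load(open('pics/w8.pkl','rb'));Rm,e=campose(c,s['ee_pos'],s['tool_rot']);f=K(c);D=c['depth']
for u,v in((326,64),(326,44),(315,54),(337,54),(335,48),(326,54),(322,28),(314,32)):
    d=D[v,u];p=Rm@[(u-c['cx'])/f*d,(v-c['cy'])/f*d,d]+e;print(u,v,w2t(p).round(1),p[2].round(1))
cv2.imwrite('pics/w8c.png',cv2.resize(c['image'][0:100,250:400],None,fx=5,fy=5,interpolation=cv2.INTER_CUBIC))
E
```

```text
326 64 [  4.1 106.7] 15.1
326 44 [  3.8 126.3] 29.9
315 54 [ -8.5 116.4] 26.6
337 54 [ 16.5 116.9] 21.3
335 48 [ 14.  122.6] 27.2
326 54 [  4.1 118.3] 7.1
322 28 [ -0.7 144.9] 14.7
314 32 [ -9.7 140.6] 16.0
```

View pics/w8c.png

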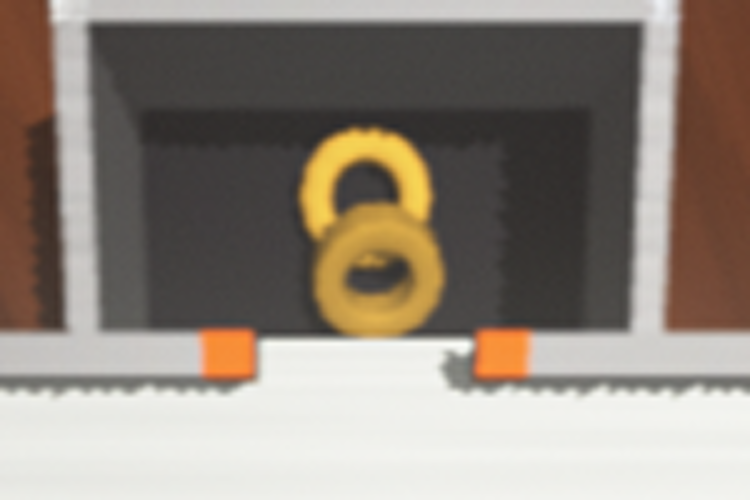

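```bash
python3 - <<'E'
from h import *
from rig import bot
leg(bot,(-35.2,-46.6),(0,30),(35.2,76.6))
leg(bot,(0,30),(0,104.5),(0,1),retreat=22)
snap(bot,'w9',(0,0))
import pickle
s,c=pickle.load(open('pics/w9.pkl','rb'));Rm,e=campose(c,s['ee_pos'],s['tool_rot']);f=K(c);D=c['depth']
v,u=np.mgrid[10:64,275:372];d=D[10:64,275:372]
P=np.stack([(u-c['cx'])/f*d,(v-c['cy'])/f*d,d],-1)@Rm.T+e
t=w2t(P.reshape(-1,3));z=P[...,2].ravel();m=(abs(t[:,0])<48)&(t[:,1]>102)&(t[:,1]<150);print('max z in slot',np.sort(z[m])[-10:].round(1))
cv2.imwrite('pics/w9c.png',cv2.resize(c['image'][0:100,250:400],None,fx=5,fy=5,interpolation=cv2.INTER_CUBIC))
E
```

```text
hit False 32.25 [-10.43384968   7.22318445] 50.99337577440233 [0.5 0.1 0. ]
hit False 35.05 [2.41999823e-02 7.93986168e+01] 50.96198929052547 [ 0.1 -0.7  0.7]
clock 36.6167
max z in slot [40.6 40.7 40.8 40.8 40.8 40.8 40.9 40.9 41.1 41.2]
```

View pics/w9.png

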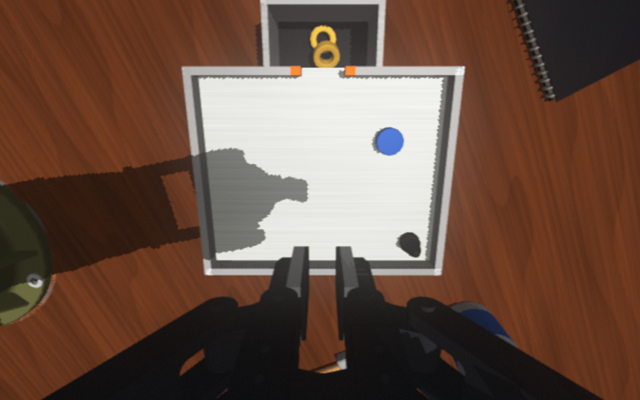

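View pics/w9c.png

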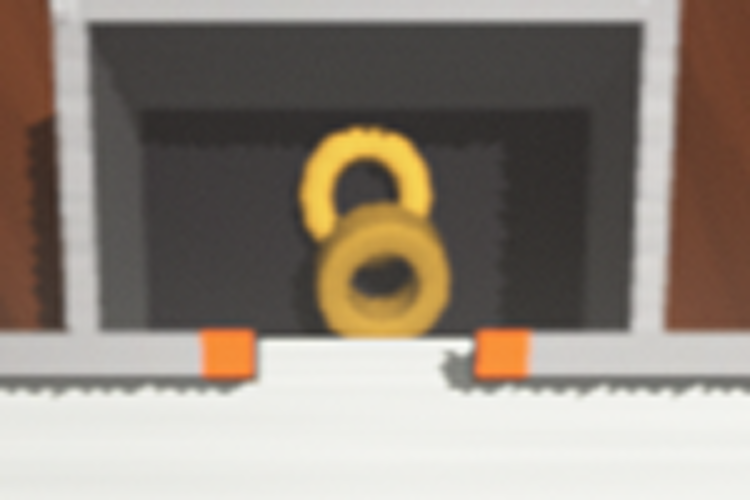

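```bash
python3 - <<'E'
from h import *
from rig import bot
import pickle
a=pickle.load(open('pics/w9.pkl','rb'))[1]['image']
bot.dwell(.5);snap(bot,'w10');b=pickle.load(open('pics/w10.pkl','rb'))[1]['image']
print(cv2.absdiff(a,b)[10:64,275:372].mean())
t0=pickle.load(open('pics/top0.pkl','rb'))['image'];t=bot.read_camera('top')['image']
for n,(x0,x1,y0,y1) in dict(bott=(155,215,130,290),can=(455,510,115,170),brush=(460,490,175,260)).items(): print(n,cv2.absdiff(t0,t)[y0:y1,x0:x1].mean().round(2))
bot.finish_job()
E
```

```text
clock 37.1667
3.779114165712104
bott 3.1
can 2.88
brush 2.86
the job is handed in; nothing more can be done
```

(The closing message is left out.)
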